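Lower the ratchet press arm onto a phone

ROBOT

A 7-joint arm with a two-finger parallel gripper is mounted at the origin on the work surface. World frame = base frame: x ahead of the robot, y to its left, z up, the work surface at z = 0. Lengths are in m, angles in rad, forces in N, time in s.
With the tool pointing down it reaches from about 0.425 to 0.925 m from the base axis. Payload 6.8 kg.
Tool frame: the origin (TCP) lies at the very end of the fingers, on their centre line; the grasp point (between the pads) lies 19 mm behind it; z points along the fingers, y is the line along which they close (so a half turn about z gives the same grasp; the last joint's range is limited). The gripper opens to 85 mm and grips with 20 to 120 N. Pads are 22 mm wide; open, the fingers measure 114 mm over their backs; the gripper's body (76 mm by 85 mm) begins 54 mm behind the grasp point. The pads swing forward as they close: fully open they stand 13 mm farther back than shut.
Start: joints at [-1.429, 0.477, 0.022, 1.555, -0.011, 1.109, -0.083], TCP at [0.167, 0.654, 0.231] pointing down, gripper open.
Joint ranges: [-2.96, 2.96], [-0.34, 2.1], [-1.41, 1.46], [0.24, 2.44], [-1.37, 4.51], [0.17, 1.92], [-2.96, 2.96]. Speed limits (rad/s): [2.39, 2.39, 3.14, 3.14, 3.14, 3.14, 3.14].

INTERFACE

Orientations are given as a unit quaternion [x, y, z, w].
In Python, from plant import get_obs, capture, camera_model, ctrl gives the robot as it stands.
- The arm moves only by the tool arm_command, never from a script. Its argument "increments" is a list of rows, each a list of 2 entries, a list of its own where there are three numbers: the shift along the tool's x, y, z in cm, then the turn about the tool's z in degrees. In form: [[[x, y, z], yaw], ...]. A call has 1 to 10 rows; each row shifts and turns the commanded pose from where the row before left it, along the tool's axes as they then stand; what a row does not reach is not made up. A row lasts 1/10 s, in which the tool goes at most 50 mm and 8.59 degrees, less where a joint would pass 70% of its speed; a pose out of reach is approached as far as the arm can. A call with a gripper value outside its range is refused whole. "fingers" is the finger opening in cm, from 0 to 8.54, set as the call begins (left out, the last holds). The fingers move at their own pace and stop on an object; "squeeze" is the grip in N (left out, the last holds). Time passes only in rows, so rows that do not move let the fingers close. It gives the time, the measured TCP pose, the force, the opening and the grip force at its end, in the units of the state.
- get_obs(): the state, without advancing time (a new reading comes with each control period).
- capture(name): name is "scene" or "top" or "wrist"; returns the picture (420x560x3 uint8, red, green, blue); there is no depth.
- camera_model(name): a dict with "mtx" (3x3 intrinsics, pixels), "dist" ([k1, k2, p1, p2, k3] as OpenCV has them; the pictures are not rectified), "position" and "orientation" of the camera in the world; the wrist camera has in their place "T_tool_cam" (4x4, takes a point from camera to tool coordinates, whose origin is the TCP and whose axes are the flange's). Camera axes: x right, y down, z forward; pixel columns grow to the right and rows downward; lengths in m; the calibration is good to about 2 mm. A picture is of the moment at which its call begins: read the wrist's pose just before it. camera_model takes no time and is no camera call.
- ctrl.job_done(): hands the job in; it is judged then, once.
The state is a dict: "t": time; "joint_positions": joint angles; "qd": joint speeds; "effort": joint torques, N m; "tcp_pos": TCP position; "orientation": TCP orientation; "ft_force": force on the tool from outside, world axes, zero at the start; "torque": the same for the moment, N m; "width": opening from 0.0 (shut) to 1.0 (fully open); "grasp_force": force on a finger pad.
Only numpy, scipy, OpenCV 4.12 (cv2) and the standard library are available. Lean on these libraries where they do the work, as an engineer would, in place of code of your own. Each camera call takes 0.05 s, during which the arm holds its last target. There are 200 camera calls.

TASK

The screen press on the blue mat has its arm propped up by a ratchet: press the red thumb tab down until the pawl flips free of the teeth and stays off, then push the arm down by its yellow cap until its rubber pad sits on the phone in the cradle. Bring the pad down gently, do not swing the arm up out of the way, and leave the phone lying in its cradle and everything else on the bench where it is. It is all done by pressing and pushing with the fingertips, with nothing picked up; finish clear of the press.

Things in the scene. Friction and masses are not known exactly. Their poses are not given: they have to be found in the camera images.
- press: The screen press, bolted down: dark steel base 285 x 172 x 12 mm, teal cheeks. Its origin is on the underside, straight below the arm's hinge; its x axis runs along the base from the hinge towards the phone, y across, z up. The red tab sticks out behind, at x about -120 mm; the cradle with the phone is centred at x = 140 mm. Cheeks: 48 mm wide over all, tops 96 mm above the underside at the arm hinge and 97 mm at the pawl hinge.
- beam (a joint): Angle of the press arm, rad. 0 = level, rubber pad just on the phone; positive = raised; starts 0.45 to 0.85. The hinge is stiff: the arm stays where it is left, and takes 1 to 4 N down at the yellow cap to move once the pawl is free. While the pawl is engaged it goes down at most one tooth (0.2 rad) and then is blocked. The arm can go about 0.04 below 0 if no phone were there.
- beam_hinge (a point): Centre of the arm's hinge, 80 mm above the press's underside. The hinge axis is the press's y axis.
- beam_push (a point): Centre of the top face of the yellow cap on the arm's free end (34 mm diameter), the place to push. It lies 140 mm out along the arm from the hinge and 16 mm above the arm's centre line; it moves with the arm. The arm is a teal bar 22 mm wide, 15 mm thick, ending 15 mm beyond the cap's centre; nothing stands above the cap. The point's x axis runs along the arm, outward; z is the cap's upward normal.
- pawl (a joint): Angle of the pawl, rad. About 0 to 0.05 = hooked (it drops in from 0.1 in the first half second) into the teeth; 0.58 = end stop, free. Pressing the red tab down increases it. It is over-centre: its steel ball tips it back into the teeth when let go below about 0.2, and over to the free side, where it stays, above about 0.35. Moving it takes under 1 N at the tab; at the end stop it goes solid.
- pawl_hinge (a point): Centre of the pawl's hinge, at x = -62 mm in the press frame and 85 mm above the press's underside; axis along the press's y.
- pawl_tab (a point): Middle of the top face of the red thumb tab (28 mm long, 32 mm wide), which sticks out backwards (press -x) 61 mm from the pawl's hinge. Engaged it lies about 20 mm above the pawl hinge's height; pressed to the stop it has gone down about 35 mm. The steel ball of the pawl (22 mm) stands over the pawl's hinge, its top at most 45 mm above it.
- phone: Black phone 72 x 150 x 9 mm (its x, y, z), lying face up in the cradle, its top 22.5 mm above the press's underside. Origin: centre of its underside. Loose: not to be shifted or lifted.
- driver: Screwdriver 150 mm long lying beside the press, not to be disturbed.
- flux: Small jar, 40 mm diameter, 35 mm high, beside the press, not to be disturbed.
- dish: Shallow steel dish, 70 mm diameter, 22 mm high, beside the press, not to be disturbed.
- spudger: Blue plastic pry stick 140 mm long, lying beside the press, not to be disturbed.
- cleaner: Bottle, 54 mm diameter, 130 mm high, at the left of the mat, not to be disturbed.
- meter: Blue multimeter 160 x 80 x 45 mm lying at the right of the mat, not to be disturbed.
- brush: Brush 160 mm long lying at the left of the mat, not to be disturbed.

How it is judged:
By the outcome, as a careful person would: the job done as asked, in the order asked, and still so for the second after the job is handed in, with the robot touching nothing.
It also fails if it takes over 45 s, if anything falls off the work surface, if the arm or the gripper's body presses on something with over 40 N, if the wrist force passes 120 N, or if a joint passes its speed limit or range.

## Working session

There is one attempt and no reset: what is moved stays moved. The work goes in short steps, Python scripts to look and compute and a tool call to move; the robot and the scene stay as the last step left them, time stands still between calls to the robot, and variables do not carry over. Pictures are saved under pics/ and viewed, at most 10 in all, crops included, and the job is handed in when it is done.

Besides the shell and the picture viewer there is one more tool, called after ">>>" by a JSON object that holds its "method" and its "body". arm_command: Moves the arm, as the interface text tells. Its arguments: {"type":"object","properties":{"increments":{"type":"array","items":{"type":"array"}},"fingers":{"type":"number"},"squeeze":{"type":"number"}},"required":["increments"]}

```bash
mkdir -p pics
python3 - <<'E'
from plant import *
import cv2
for n in ("scene","top"):
    cv2.imwrite(f"pics/{n}0.png",cv2.cvtColor(capture(n),cv2.COLOR_RGB2BGR))
    c=camera_model(n);print(n,c["position"],c["orientation"],c["mtx"],c["dist"])
o=get_obs();print(o["t"],o["tcp_pos"],o["orientation"],o["ft_force"])
E
```

```text
scene [1.43398153 0.16739604 0.94700588] [ 0.58194882  0.71176562 -0.30323885 -0.25054235] [[497.51180165   0.         284.41426016]
 [  0.         497.51180165 213.94960921]
 [  0.           0.           1.        ]] [-0.06697567  0.          0.          0.          0.        ]
top [0.46406342 0.01691525 0.99611813] [ 0.71006647 -0.70290385  0.03493405 -0.02261411] [[386.72496632   0.         278.14211857]
 [  0.         386.72496632 207.87344929]
 [  0.           0.           1.        ]] [-0.02223203  0.          0.          0.          0.        ]
0.1 [0.16672728 0.6535364  0.23042913] [ 1.24558764e-01  9.92211889e-01 -8.23891388e-04 -5.20271224e-05] [-0.14577934  0.2028956   0.4337505 ]
```

View pics/scene0.png

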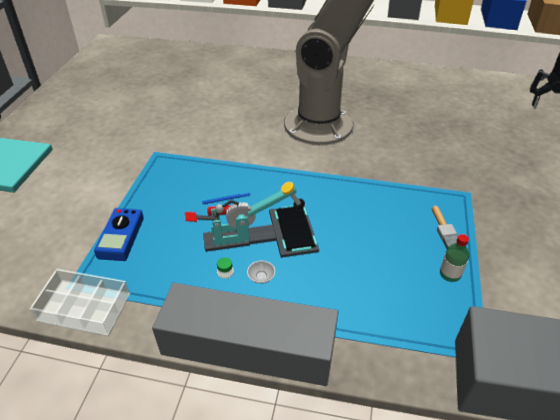

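View pics/top0.png

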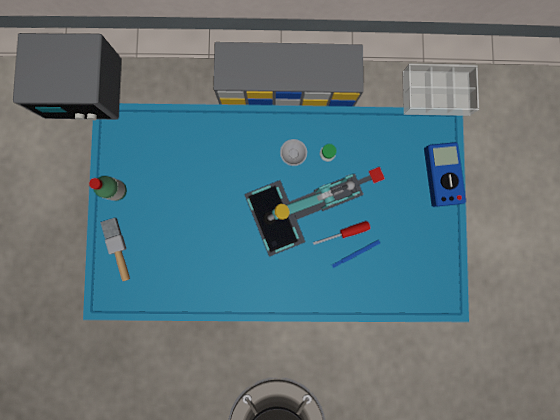

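The scene view shows the yellow cap near (288,188) and the red tab near (191,217). In the top view the cap is at (282,211), the tab at (376,174) and the phone cradle around (273,218). I'll enlarge both.

Run:
```python
import cv2
a=cv2.imread("pics/scene0.png")[170:270,175:335];b=cv2.imread("pics/top0.png")[130:270,230:400]
cv2.imwrite("pics/sc.png",cv2.resize(a,None,fx=5,fy=5,interpolation=cv2.INTER_CUBIC))
cv2.imwrite("pics/tc.png",cv2.resize(b,None,fx=4,fy=4,interpolation=cv2.INTER_CUBIC))
```

```text
(no output)
```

View pics/sc.png

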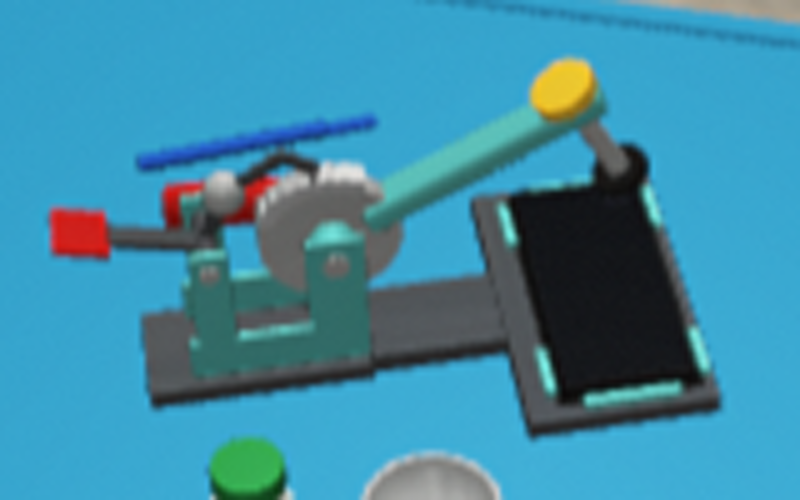

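View pics/tc.png

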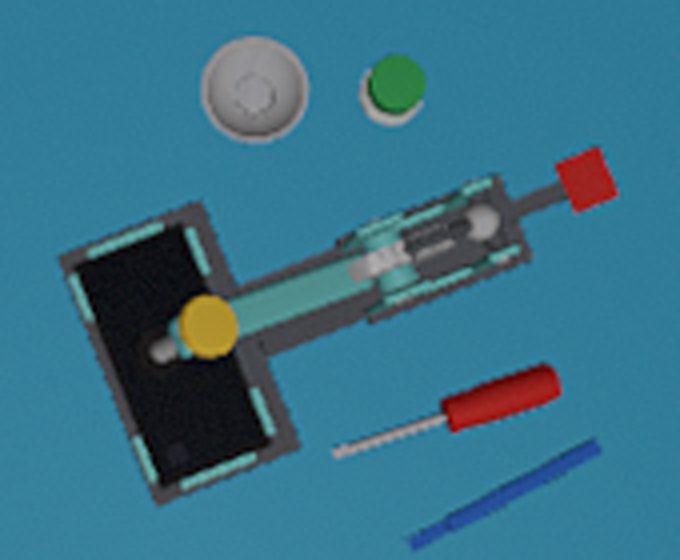

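The crops give clear phone corners, hinge pins, cap and tab centres. I'll fit the press pose and beam angle jointly from both views.

```bash
cat > fit.py <<'E'
from plant import *
import numpy as np, cv2
from scipy.optimize import least_squares
from scipy.spatial.transform import Rotation as R
C={n:camera_model(n) for n in("scene","top")}
def proj(n,P):
    c=C[n];r=R.from_quat(c["orientation"]).inv();p=r.apply(np.atleast_2d(P)-c["position"])
    return cv2.projectPoints(p,np.zeros(3),np.zeros(3),np.array(c["mtx"]),np.array(c["dist"]))[0][:,0]
def cap(b): return [140*np.cos(b)-16*np.sin(b),0,80+140*np.sin(b)+16*np.cos(b)]
tab=[-121.5,0,105]
ph=lambda x,y:[140+36*x,75*y,22.5]
S=[("cap",566,87),(tab,79,229),([0,-24,80],337,265),([-62,-24,85],209,272),(ph(-1,1),515,206),(ph(-1,-1),560,403),(ph(1,-1),705,378)]
T=[("cap",209,327),(tab,586,180),(ph(1,-1),75,266),(ph(-1,-1),183,228),(ph(-1,1),269,439),(ph(1,1),163,486)]
S=[("scene",p,(u+.5)/5-.5+175,(v+.5)/5-.5+170) for p,u,v in S];T=[("top",p,(u+.5)/4-.5+230,(v+.5)/4-.5+130) for p,u,v in T]
def world(q,p):
    return R.from_euler("z",q[2]).apply(np.array(p)/1000)+[q[0],q[1],q[4]]
def res(q,w=1):
    r=np.concatenate([proj(n,world(q,cap(q[3]) if isinstance(p,str) else p))[0]-[u,v] for n,p,u,v in S+T])
    return np.r_[r,q[4]/.002]
if __name__=="__main__":
    s=least_squares(res,[.57,-.1,1.9,.6,0],loss="soft_l1");q=s.x
    print("x y yaw beam z",q);print(np.round(res(q)[:-1].reshape(-1,2),1).tolist())
    for k,p in dict(cap=cap(q[3]),cap0=cap(0),tab=tab,tabdown=[-121,0,70],ball=[-62,0,130],hinge=[0,0,80]).items(): print(k,world(q,p).round(4))
    np.save("q.npy",q)
E
python3 fit.py
```

```text
x y yaw beam z [ 0.57121395 -0.11511379  1.95885442  0.45596822 -0.00213953]
[[-0.6, 0.6], [0.5, -0.1], [-0.1, 0.2], [0.4, 0.7], [-1.4, -3.0], [0.2, -2.5], [-1.0, -1.4], [-0.2, -0.5], [-0.1, 0.3], [-0.1, -0.5], [-0.7, -1.3], [-0.2, 0.9], [-0.3, -0.2]]
cap [ 0.5263 -0.0053  0.1539]
cap0 [0.5182 0.0145 0.0939]
tab [ 0.6172 -0.2276  0.1029]
tabdown [ 0.617  -0.2271  0.0679]
ball [ 0.5947 -0.1725  0.1279]
hinge [ 0.5712 -0.1151  0.0779]
```

The fit agrees in both views to within about 1 px for the cap, tab and pins. The beam sits at about 0.456 rad. Next I close the fingers and travel towards the tab.

>>> {"method": "arm_command", "body": {"increments": [[[-2.6,-3,0],0],[[-2.6,-3,0],0],[[-2.6,-3,0],0],[[-2.6,-3,0],0],[[-2.6,-3,0],0],[[-2.6,-3,0],0],[[-2.6,-3,0],0],[[-2.6,-3,0],0],[[-2.6,-3,0],0],[[-2.6,-3,0],0]], "fingers": 0}}

```text
t: 1.1
tcp_pos: [0.345, 0.2973, 0.2311]
orientation: [0.125, 0.992, -0.0, -0.0]
ft_force: [0.5, 0.3, -0.1]
width: -0.005
grasp_force: 0.0
```

>>> {"method": "arm_command", "body": {"increments": [[[-2.6,-3,0],0],[[-2.6,-3,0],0],[[-2.6,-3,0],0],[[-2.6,-3,0],0],[[-2.6,-3,0],0],[[-2.6,-3,0],0],[[-2.6,-3,0],0],[[-2.6,-3,0],0],[[-2.6,-3,0],0],[[-2.6,-3,0],0]]}}

```text
t: 2.1
tcp_pos: [0.5226, -0.0573, 0.2311]
orientation: [0.124, 0.992, 0.0, -0.0]
ft_force: [-0.3, 0.6, -0.5]
width: -0.005
grasp_force: 0.0
```

>>> {"method": "arm_command", "body": {"increments": [[[0,0,0],8],[[0,0,0],8],[[0,0,0],8],[[0,0,0],8],[[0,0,0],8],[[0,0,0],8],[[0,0,0],6],[[0,0,0],0]]}}

```text
t: 2.9
tcp_pos: [0.5221, -0.0557, 0.231]
orientation: [0.562, 0.827, -0.0, -0.0]
ft_force: [-0.1, -0.1, 0.4]
width: -0.003
grasp_force: 0.0
```

```bash
cat > go.py <<'E'
import sys
from fit import *
def togo(p):
    o=get_obs();r=R.from_quat(o["orientation"])
    print("t",round(o["t"],2),"tcp",o["tcp_pos"].round(4) if hasattr(o["tcp_pos"],"round") else o["tcp_pos"],"ft",np.round(o["ft_force"],2),"w",round(o["width"],3))
    print("tool axes y",r.apply([0,1,0]).round(3),"z",r.apply([0,0,1]).round(3),"togo cm",(100*r.inv().apply(np.array(p)-o["tcp_pos"])).round(2))
    a=r.apply([0,1,0])[:2];print("yaw of y deg",np.degrees(np.arctan2(a[1],a[0])).round(1))
if __name__=="__main__":
    q=np.load("q.npy");print("press yaw",np.degrees(q[2]).round(1))
    togo(world(q,[float(v) for v in sys.argv[1:4]]))
E
python3 go.py -122 0 125
```

```text
press yaw 112.2
t 2.9 tcp [ 0.5221 -0.0557  0.231 ] ft [-0.13 -0.06  0.43] w -0.003
tool axes y [ 0.929  0.369 -0.001] z [-0.001 -0.    -1.   ] togo cm [-19.53   2.51  10.81]
yaw of y deg 21.6
```

>>> {"method": "arm_command", "body": {"increments": [[[-3.25,0.42,0],0],[[-3.25,0.42,0],0],[[-3.25,0.42,0],0],[[-3.25,0.42,0],0],[[-3.25,0.42,0],0],[[-3.25,0.41,0],0],[[0,0,4],0],[[0,0,4],0],[[0,0,1.5],0],[[0,0,0],0]]}}

```text
t: 3.9
tcp_pos: [0.6162, -0.2269, 0.1339]
orientation: [0.561, 0.828, -0.001, -0.002]
ft_force: [-0.3, 0.0, 0.2]
width: -0.0
grasp_force: 0.0
```

```bash
python3 go.py -122 0 105
python3 - <<'E'
from plant import *
import cv2
a=cv2.cvtColor(capture("scene"),cv2.COLOR_RGB2BGR)[160:260,170:310];b=cv2.cvtColor(capture("wrist"),cv2.COLOR_RGB2BGR)
a=cv2.resize(a,(588,420),interpolation=cv2.INTER_CUBIC)
cv2.imwrite("pics/p1.png",cv2.resize(cv2.hconcat([a,b]),(800,293),interpolation=cv2.INTER_AREA))
E
```

```text
press yaw 112.2
t 3.9 tcp [ 0.6162 -0.2269  0.1339] ft [-0.28  0.02  0.18] w -0.0
tool axes y [ 0.929  0.371 -0.004] z [-0.005  0.001 -1.   ] togo cm [-0.16  0.08  3.1 ]
yaw of y deg 21.8
```

View pics/p1.png

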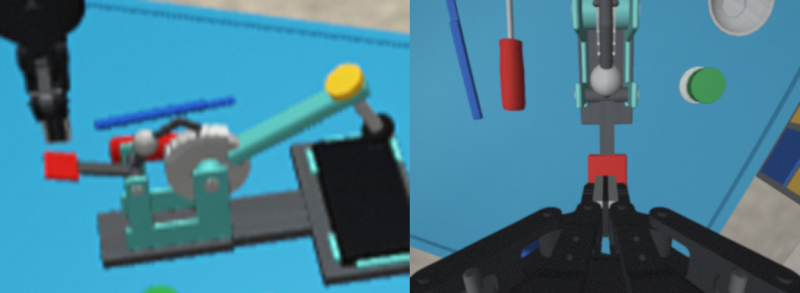

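The fingertips are centred laterally over the red tab, with the ball and cheeks well clear. I press down in steps.

>>> {"method": "arm_command", "body": {"increments": [[[-0.1,0.05,0.6],0],[[-0.1,0,0.6],0],[[-0.1,0,0.6],0],[[0,0,0.4],0],[[0,0,0.4],0],[[0,0,0.4],0],[[0,0,0.4],0],[[0,0,0.4],0],[[0,0,0.4],0],[[0,0,0.4],0]]}}

```text
t: 5.0
tcp_pos: [0.6193, -0.2304, 0.0899]
orientation: [0.561, 0.828, 0.0, -0.0]
ft_force: [-0.2, -0.3, -0.0]
width: 0.002
grasp_force: 0.0
```

>>> {"method": "arm_command", "body": {"increments": [[[0,0,0.3],0],[[0,0,0.3],0],[[0,0,0.3],0],[[0,0,0.3],0],[[0,0,0.2],0],[[0,0,0.1],0],[[0,0,0],0]]}}

```text
t: 5.7
tcp_pos: [0.6193, -0.2304, 0.0751]
orientation: [0.561, 0.828, -0.0, -0.0]
ft_force: [-0.4, 0.5, -0.1]
width: -0.002
grasp_force: 0.0
```

```bash
python3 go.py -122 0 70
```

```text
press yaw 112.2
t 5.7 tcp [ 0.6193 -0.2304  0.0751] ft [-0.36  0.54 -0.11] w -0.002
tool axes y [ 0.929  0.37  -0.   ] z [-0.  0. -1.] togo cm [ 0.29 -0.09  0.73]
yaw of y deg 21.7
```

>>> {"method": "arm_command", "body": {"increments": [[[0,0,0.2],0],[[0,0,0.2],0],[[0,0,0.1],0],[[0,0,0.1],0],[[0,0,0],0]]}}

```text
t: 6.2
tcp_pos: [0.6198, -0.2305, 0.0734]
orientation: [0.562, 0.827, 0.001, 0.0]
ft_force: [-10.3, 6.7, 30.0]
width: 0.004
grasp_force: 12.9
```

Run:
```python
from plant import *
import cv2
a=cv2.cvtColor(capture("scene"),cv2.COLOR_RGB2BGR)[160:260,170:310];b=cv2.cvtColor(capture("wrist"),cv2.COLOR_RGB2BGR)
a=cv2.resize(a,(588,420),interpolation=cv2.INTER_CUBIC)
cv2.imwrite("pics/p2.png",cv2.resize(cv2.hconcat([a,b]),(800,293),interpolation=cv2.INTER_AREA))
```

```text
(no output)
```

View pics/p2.png

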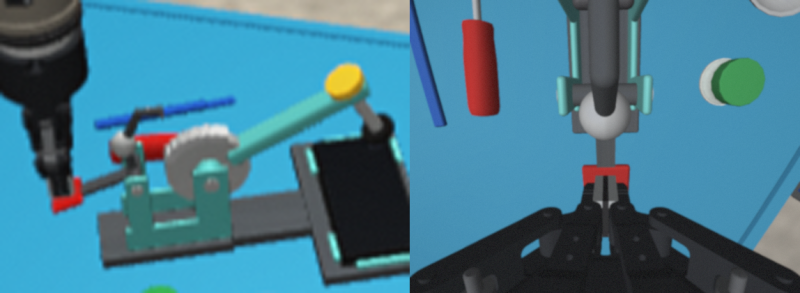

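The tab is at its stop with about 30 N, and the pawl has flipped clear of the teeth with its ball tipped back. I lift off and move over the cap.

>>> {"method": "arm_command", "body": {"increments": [[[0,0,-0.6],0],[[0,0,-1.5],0],[[0,0,-4],0],[[0,0,-4],0],[[0,0,-4],0],[[0,0,-2],0],[[4,0,0],0],[[4,0,0],0],[[4,0,0],0],[[4,0,0],0]]}}

```text
t: 7.3
tcp_pos: [0.5595, -0.0805, 0.2308]
orientation: [0.562, 0.827, 0.0, 0.0]
ft_force: [1.2, 0.9, 0.2]
width: 0.004
grasp_force: 0.0
```

>>> {"method": "arm_command", "body": {"increments": [[[4,0,0],0],[[4,0,0],0],[[0,0,0],0]]}}

```text
t: 7.6
tcp_pos: [0.5291, -0.0014, 0.2303]
orientation: [0.558, 0.83, 0.001, -0.002]
ft_force: [0.3, -0.6, 0.5]
width: 0.0
grasp_force: 0.0
```

```bash
python3 go.py 118.6 0 155.9
python3 - <<'E'
from plant import *
import cv2
a=cv2.cvtColor(capture("scene"),cv2.COLOR_RGB2BGR)[160:260,170:310];b=cv2.cvtColor(capture("wrist"),cv2.COLOR_RGB2BGR)
a=cv2.resize(a,(588,420),interpolation=cv2.INTER_CUBIC)
cv2.imwrite("pics/p3.png",cv2.resize(cv2.hconcat([a,b]),(800,293),interpolation=cv2.INTER_AREA))
E
```

```text
press yaw 112.2
t 7.6 tcp [ 0.5291 -0.0014  0.2303] ft [ 0.28 -0.6   0.46] w 0.0
tool axes y [ 0.926  0.377 -0.   ] z [-0.002  0.003 -1.   ] togo cm [-0.29 -0.41  7.65]
yaw of y deg 22.2
```

View pics/p3.png

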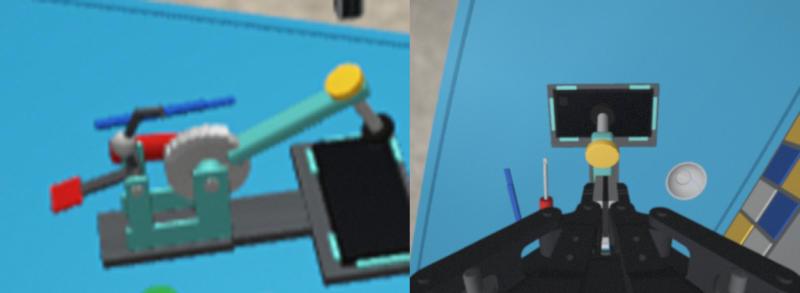

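The pawl stayed over: the red tab is down at lower left and the ball is tipped back. In the wrist view the cap is in line with the fingers. I descend to just above it.

>>> {"method": "arm_command", "body": {"increments": [[[-0.3,-0.35,2],0],[[0,0,2],0],[[0,0,2],0],[[0,0,0.5],0],[[0.05,0,0.3],0],[[0.1,0,0.3],0],[[0.1,0,0.3],0],[[0.15,0,0.3],0],[[0.15,0,0.3],0],[[0.15,0,0.3],0]]}}

```text
t: 8.7
tcp_pos: [0.5261, -0.0046, 0.1473]
orientation: [0.561, 0.828, 0.0, 0.0]
ft_force: [-0.5, -0.5, 2.5]
width: -0.002
grasp_force: 1.0
```

```bash
python3 go.py 140 0 96
```

```text
press yaw 112.2
t 8.7 tcp [ 0.5261 -0.0046  0.1473] ft [-0.45 -0.53  2.54] w -0.002
tool axes y [0.929 0.37  0.001] z [ 0.001  0.    -1.   ] togo cm [ 2.06 -0.03  5.34]
yaw of y deg 21.7
```

Contact is steady at about 2.5 N. I continue following the arc.

>>> {"method": "arm_command", "body": {"increments": [[[0.15,0,0.3],0],[[0.15,0,0.3],0],[[0.15,0,0.3],0],[[0.15,0,0.3],0],[[0.15,0,0.3],0],[[0.15,0,0.3],0],[[0.15,0,0.3],0],[[0.15,0,0.3],0],[[0.1,0,0.3],0],[[0.1,0,0.3],0]]}}

```text
t: 9.7
tcp_pos: [0.5207, 0.0082, 0.117]
orientation: [0.561, 0.828, 0.0, -0.0]
ft_force: [1.3, -1.6, 2.0]
width: 0.002
grasp_force: 0.8
```

```bash
python3 go.py 140 0 96
```

```text
press yaw 112.2
t 9.7 tcp [0.5207 0.0082 0.117 ] ft [ 1.29 -1.61  1.99] w 0.002
tool axes y [0.929 0.37  0.   ] z [ 0.  0. -1.] togo cm [0.68 0.   2.32]
yaw of y deg 21.7
```

>>> {"method": "arm_command", "body": {"increments": [[[0.1,0,0.2],0],[[0.1,0,0.2],0],[[0.1,0,0.2],0],[[0.1,0,0.2],0],[[0.1,0,0.2],0],[[0.05,0,0.2],0],[[0.05,0,0.15],0],[[0,0,0.15],0],[[0,0,0.1],0],[[0,0,0.1],0]]}}

```text
t: 10.7
tcp_pos: [0.5184, 0.0141, 0.1002]
orientation: [0.561, 0.828, 0.0, -0.0]
ft_force: [-0.6, 2.1, 3.2]
width: -0.0
grasp_force: 0.9
```

>>> {"method": "arm_command", "body": {"increments": [[[0,0,0.1],0],[[0,0,0.1],0],[[0,0,0.1],0]]}}

```text
t: 11.0
tcp_pos: [0.5185, 0.0142, 0.0989]
orientation: [0.561, 0.828, 0.001, -0.001]
ft_force: [-10.4, 1.2, 36.6]
width: 0.001
grasp_force: 18.0
```

```bash
python3 go.py 140 0 96
```

```text
press yaw 112.2
t 11.0 tcp [0.5185 0.0142 0.0989] ft [-10.38   1.24  36.58] w 0.001
tool axes y [ 0.929  0.37  -0.   ] z [-0.001  0.002 -1.   ] togo cm [ 0.03 -0.01  0.5 ]
yaw of y deg 21.7
```

The reading went solid at z = 0.099. That is the same +5 mm offset seen at the tab stop, so the pad is seated. I back off and go clear.

>>> {"method": "arm_command", "body": {"increments": [[[0,0,-0.1],0],[[0,0,-0.2],0],[[0,0,-0.5],0],[[0,0,-1.5],0],[[0,0,-4],0],[[0,0,-4],0],[[0,0,-4],0],[[4,0,-1],0],[[4,0,0],0],[[4,0,0],0]]}}

```text
t: 12.0
tcp_pos: [0.4739, 0.126, 0.251]
orientation: [0.562, 0.827, 0.001, 0.0]
ft_force: [-0.0, 0.1, -0.4]
width: 0.002
grasp_force: 0.0
```

>>> {"method": "arm_command", "body": {"increments": [[[4,0,0],0],[[4,0,0],0],[[0,0,0],0],[[0,0,0],0]]}}

```text
t: 12.4
tcp_pos: [0.4443, 0.1999, 0.2502]
orientation: [0.561, 0.828, -0.0, 0.0]
ft_force: [-0.2, 0.4, 0.5]
width: 0.0
grasp_force: 0.0
```

Run:
```python
from plant import *
import cv2
a=cv2.cvtColor(capture("scene"),cv2.COLOR_RGB2BGR)[170:290,175:335];b=cv2.cvtColor(capture("top"),cv2.COLOR_RGB2BGR)[130:270,230:400]
f=lambda i:cv2.resize(i,(400,int(400*i.shape[0]/i.shape[1])),interpolation=cv2.INTER_CUBIC)[:300]
cv2.imwrite("pics/p4.png",cv2.hconcat([f(a),f(b)]))
```

```text
(no output)
```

View pics/p4.png

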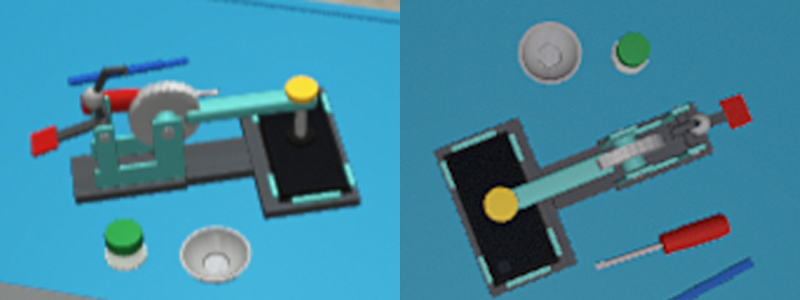

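The arm looks level with its pad on the phone, the pawl is off, and the neighbouring items are undisturbed. A quick numeric check of the beam angle before handing in.

Run:
```python
from fit import *
q=np.load("q.npy")
for n,m in(("scene",[295.2,205.0]),("top",[272.3,216.9])):
    for b in(-.04,0,.04,.08): print(n,b,(proj(n,world(q,cap(b)))[0]-m).round(1))
```

```text
scene -0.04 [0.2 1.2]
scene 0 [ 0.  -0.4]
scene 0.04 [-0.2 -2. ]
scene 0.08 [-0.5 -3.6]
top -0.04 [ 0.  -0.5]
top 0 [ 0.2 -0.8]
top 0.04 [ 0.5 -1. ]
top 0.08 [ 0.9 -1.3]
```

The beam angle comes out at 0 within measurement error, so I hand in.

```bash
python3 -c "
from plant import ctrl
print(ctrl.job_done())"
```

```text
the job is handed in; nothing more can be done
None
```

The job is handed in at about 12.5 s: the pawl is flipped free and staying off, the arm is level with its pad on the phone (contact briefly peaked at about 37 N at the wrist before I backed off), nothing else looks moved in the last pictures, and the gripper is clear of the press.

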